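# Lock the T-foot anvil in the press bed

### The arm

A 7-joint arm with a two-finger parallel gripper is mounted at the origin on the work surface. World frame = base frame: x ahead of the robot, y to its left, z up, the work surface at z = 0. Lengths are in m, angles in rad, forces in N, time in s.
With the tool pointing down it reaches from about 0.35 to 0.9 m from the base axis. Payload 7.2 kg.
Tool frame: the origin (TCP) lies on the centre line of the jaws, within the pads' length; the fingertips stand 22 mm ahead of it and the grasp point (between the pads) lies 3 mm ahead of it; x points along the fingers, z is the direction in which the jaws open and shut, and the axes are right-handed (so a half turn about x gives the same grasp; the last joint's range is limited). The gripper opens to 85 mm and grips with 20 to 120 N. Pads are 22 mm wide; open, the fingers measure 114 mm over their backs; the gripper's body (76 mm by 85 mm) begins 54 mm behind the grasp point. The pads swing forward as they close: fully open they stand 13 mm farther back than shut.
Start: joints at [-0.068, 0.411, -0.013, 1.596, 0.006, 1.134, -0.082], TCP at [0.625, -0, 0.231] pointing down, gripper open.
Joint ranges: [-2.95, 2.95], [-0.29, 1.99], [-1.47, 1.44], [0.14, 2.54], [-1.03, 4.17], [0.13, 1.85], [-2.86, 2.86]. Speed limits (rad/s): [2.39, 2.39, 3.01, 3.01, 3.14, 3.14, 3.14].

### API

Orientations are given as a rotation vector (axis times angle).
In Python, from rig import get_state, capture, hand_in, spot_in, mark_of gives the robot as it stands.
- The arm moves only by the tool carry_out, never from a script. Its argument "moves" is a list of rows, each a list of 7 numbers: the shift along the world's x, y, z in mm, then the turn, a rotation vector about the world's x, y, z in degrees, then the opening, from 0 (shut) to 1 (fully open). In form: [[tx, ty, tz, wx, wy, wz, hand], ...]. A call has 1 to 12 rows; each row shifts and turns the commanded pose from where the row before left it; what a row does not reach is not made up. A row lasts 1/8 s, in which the tool goes at most 62.5 mm and 10.7 degrees, less where a joint would pass 70% of its speed; a pose out of reach is approached as far as the arm can. A call with a gripper value outside its range is refused whole. The fingers move at their own pace and stop on an object; the grip force is fixed at half the most. Time passes only in rows, so rows that do not move let the fingers close. It gives the time, the measured TCP pose, the force and the opening at its end, in the units of the state.
- get_state(): the state, without advancing time (a new reading comes with each control period).
- capture(name): name is "scene" or "side" or "wrist"; returns a dict with "pixels" (384x512x3 uint8, blue, green, red), "fx", "fy", "cx", "cy" (pixels), "eye" and "rotation" of the camera in the world; the wrist camera has in their place "T_tool_cam" (4x4, takes a point from camera to tool coordinates, whose origin is the TCP and whose axes are the tool frame's). Camera axes: x right, y up, looking along -z (the intrinsics and any distortion apply to the point x, -y, -z); pixel columns grow to the right and rows downward; lengths in m; the calibration is good to about 2 mm. A picture is of the moment at which its call begins: read the wrist's pose just before it. There is no depth.
- hand_in(): hands the job in, once; it reports no verdict.
Trained networks look in the newest picture that a camera, given by its name, has taken for a name from the list of things; names that differ only in an ending like _2 or _b are one class to them, and where a whole thing is asked for, a point or a joint stands for the part that bears it (a point fixed in the world has none). Each returns a list of dicts, best first, with "score" (0 to 1); they miss things now and then, are a little off and sometimes report something else, mostly with a low value. They report only what shows in the picture. A call takes as long as a camera call. They do not tell look-alikes from the thing itself.
- spot_in(name, camera): "centre" ([column, row] in pixels, amid what is visible of it).
- mark_of(name, camera): "centre" ([column, row] in pixels: a listed point, or the origin of a listed thing).
The state is a dict: "time": time; "joint_pos": joint angles; "qvel": joint speeds; "effort": joint torques, N m; "tcp_pos": TCP position; "ee_rot": TCP orientation; "force": force on the tool from outside, world axes, zero at the start; "torque": the same for the moment, N m; "finger_gap": finger opening in m.
Only numpy, scipy, OpenCV 4.12 (cv2) and the standard library are available. Lean on these libraries where they do the work, as an engineer would, in place of code of your own. Each camera call takes 0.05 s, during which the arm holds its last target. There are 200 camera calls.

### The job

Take the flat-bladed anvil with the T-shaped foot out of the tool rack and lock it in the press bed block: feel for the slot, pass the foot through it, push it down against the spring, give it a quarter turn either way and let the spring lift the foot into its cross groove, so that it stays upright and locked when you let go. Work gently: never bear on the bed block with more than 45 N, and leave the other tools and the bottles where they are.

Things in the scene. Friction and masses are not known exactly. Their poses are not given: they have to be found in the camera images.
- anvil_grip (a point): Middle of the grip blade of the loose steel anvil (0.2 kg): upright blade 36 mm wide along its own x, 14 mm thick along y, 40 mm high, z up, on a round collar 34 mm across, 4 mm thick. The point is 20 mm below the top and 20 mm above the collar. The only tool with a flat blade. It starts upright, hung by its collar in any one of the three rack holes.
- anvil_foot (a point): Centre of the underside of the anvil's T-foot, 47 mm below anvil_grip, same axes. The foot is a crossbar 34 mm long along x (parallel to the blade), 9 mm wide along y, 8 mm high; above it a round neck 8 mm across, 15 mm long, up to the collar. Hanging in the rack it reaches 23 mm below the rack's top. A half turn makes no difference to it.
- rack: Fixed grey plastic tool rack, 250 mm long (its x), 75 mm wide (y), 40 mm high; origin at the centre of its underside, z up. Holes at x = -80, 0 and 80 mm, with their long sides along x. Each 46 x 16 mm.
- socket: Fixed aluminium press bed block on a base 150 x 184 mm, 4 mm thick; origin at the centre of the base's underside, z up. On the block a steel slide plate, 90 mm (x) by 94 mm (y), is left anywhere 7 to 20 mm towards +y of the origin; it stays there unless pushed sideways with over 60 N. The poses given do NOT move with the plate. It has one through slot: 38.5 mm long along x, 13 mm wide along y.
- socket_top (a point): Above the base's centre, level with the plate's top face (45 mm above the bench), block's axes. The slot's centre is at x = 0 and at an unknown y between +7 and +20 mm: feel for it or see it. The plate is 9 mm thick in all; in its underside a cross groove along y, through the slot's centre, 16 mm wide, 4 mm deep. Below the plate is free room for the foot to turn.
- socket_pad (a point): 11 mm below socket_top, the height of the black flat spring pad under the slot (the pad moves with the plate, this point does not). The pad gives 14 mm: 7 N at first, 0.6 N more per mm. The foot turns freely once anvil_grip is less than 30 mm above socket_top; at 24 mm the collar strikes the plate; 27 mm is best (about 12.5 N of spring).
- socket_lock (a point): 34 mm above socket_top: the height at which anvil_grip stands when locked (over the slot's centre, not here), the foot lying along the block's y in the cross groove, pressed up by the spring. Turned but not in the groove it stands about 30 mm above socket_top; not turned, about 36 mm.
- round_tool: Bystander: loose steel tool in another hole of the rack, with a round head 26 mm across, 67 mm tall in all; origin at its bottom end.
- cone_tool: Bystander: loose steel tool in another hole of the rack, with a conical head, 63 mm tall in all; origin at its bottom end.
- bottle: Bystander: loose white bottle, 60 mm across, 130 mm high; origin at the centre of its underside.
- jar: Bystander: loose amber jar, 52 mm across, 60 mm high; origin at the centre of its underside.
Mind the look-alikes: they are no part of the job. Leave any brown or yellow look-alike of the part that bears anvil_grip alone.

How it is judged:
By the outcome, as a careful person would: the job done as asked, in the order asked, and still so for the second after the job is handed in, with the robot touching nothing.
It also fails if it takes over 64 s, if anything falls off the work surface, if the arm or the gripper's body presses on something with over 40 N, if the wrist force passes 120 N, or if a joint passes its speed limit or range.

## Working session

There is one attempt and no reset: what is moved stays moved. The work goes in short steps, Python scripts to look and compute and a tool call to move; the robot and the scene stay as the last step left them, time stands still between calls to the robot, and variables do not carry over. Pictures are saved under pics/ and viewed, about 8 in all and at most 12, crops included, and the job is handed in when it is done.

Besides the shell and the picture viewer there is one more tool, called after "Call:" as name(argument=value, ...), one argument or row to a line, values as JSON. carry_out: Moves the arm, as the interface text tells. Its arguments: {"type":"object","properties":{"moves":{"type":"array"}},"required":["moves"]}

```bash
ls; mkdir -p pics; cat > h.py <<'E'
import numpy as np, cv2
from scipy.spatial.transform import Rotation as R
from rig import *
def cam(name):
    s=get_state(); c=capture(name)
    if 'T_tool_cam' in c:
        T=np.eye(4);T[:3,:3]=R.from_rotvec(s['ee_rot']).as_matrix();T[:3,3]=s['tcp_pos'];T=T@np.array(c['T_tool_cam'])
        c['eye']=T[:3,3];c['rotation']=T[:3,:3]
    c['eye']=np.array(c['eye']);c['rotation']=np.array(c['rotation']);return c
def ray(c,p):
    d=c['rotation']@np.array([(p[0]-c['cx'])/c['fx'],-(p[1]-c['cy'])/c['fy'],-1]);return d/np.linalg.norm(d)
def onz(c,p,z):
    d=ray(c,p);return c['eye']+d*(z-c['eye'][2])/d[2]
def proj(c,X):
    q=c['rotation'].T@(np.array(X)-c['eye']);return np.array([c['cx']+c['fx']*q[0]/-q[2],c['cy']+c['fy']*q[1]/q[2]])
def tri(cs,ps):
    A=0;b=0
    for c,p in zip(cs,ps):
        d=ray(c,p);P=np.eye(3)-np.outer(d,d);A=A+P;b=b+P@c['eye']
    return np.linalg.solve(A,b)
E
python3 - <<'E'
from h import *
ims=[]
cs={}
for n in ['scene','side']:
    c=cam(n);cs[n]=c;ims.append(c['pixels']);print(n,{k:v for k,v in c.items() if k not in('pixels','rotation')})
    for t in ['anvil_grip','rack','socket','socket_top','round_tool','cone_tool','bottle','jar']:
        print(n,t,[(np.round(r['centre']).tolist(),round(r['score'],2)) for r in mark_of(t,n)[:3]])
cv2.imwrite('pics/a.png',ims[0]);cv2.imwrite('pics/b.png',ims[1])
print(get_state())
E
```

```text
pics
scene {'fx': 433.90219441025056, 'fy': 433.90219441025056, 'cx': 255.41583100957567, 'cy': 193.42403846459163, 'eye': array([1.14985474, 0.40645681, 0.92383158])}
scene anvil_grip [([303.0, 202.0], 0.75), ([349.0, 215.0], 0.63), ([380.0, 204.0], 0.61)]
scene rack [([367.0, 254.0], 0.72)]
scene socket [([395.0, 270.0], 0.48)]
scene socket_top [([217.0, 166.0], 0.76), ([368.0, 254.0], 0.44), ([222.0, 168.0], 0.39)]
scene round_tool [([367.0, 247.0], 0.77)]
scene cone_tool [([394.0, 270.0], 0.75)]
scene bottle [([183.0, 147.0], 0.87)]
scene jar []
side {'fx': 442.31381461218183, 'fy': 442.31381461218183, 'cx': 266.9954877743851, 'cy': 193.9423683298473, 'eye': array([ 0.5063149 , -0.84997435,  0.97106467])}
side anvil_grip [([240.0, 182.0], 0.72), ([232.0, 149.0], 0.57)]
side rack [([235.0, 148.0], 0.71)]
side socket [([270.0, 269.0], 0.82), ([233.0, 146.0], 0.34)]
side socket_top [([272.0, 252.0], 0.58)]
side round_tool [([235.0, 146.0], 0.53)]
side cone_tool [([236.0, 134.0], 0.54)]
side bottle []
side jar [([308.0, 195.0], 0.95)]
{'time': 0.9, 'joint_pos': array([-0.06820494,  0.41110263, -0.0127272 ,  1.59620239,  0.00560078,
        1.1343173 , -0.0822088 ]), 'qvel': array([ 0.00030063,  0.00179199,  0.00086582,  0.00096713,  0.00211237,
       -0.00196144, -0.00058032]), 'effort': array([ 6.30056093e-04, -6.00394034e+01,  6.81309868e-01, -2.99738717e+01,
        1.39447217e-02,  1.81970103e-03,  5.57916030e-05]), 'tcp_pos': array([6.24994751e-01, 7.14670594e-06, 2.31194719e-01]), 'ee_rot': array([-1.57395317e-05,  1.57079115e+00,  3.25559786e-05]), 'force': array([ 0.42301924, -0.1402956 ,  0.2304593 ]), 'torque': array([-0.01417037, -0.00111504,  0.00588076]), 'finger_gap': 0.08550731176923755}
```

```bash
python3 -c "
import cv2,numpy as np
a=cv2.imread('pics/a.png');b=cv2.imread('pics/b.png')
a=cv2.resize(a[110:330,160:460],(800,587),interpolation=cv2.INTER_CUBIC);b=cv2.resize(b[90:310,130:430],(800,587),interpolation=cv2.INTER_CUBIC)
cv2.imwrite('pics/a1.png',a);cv2.imwrite('pics/b1.png',b)"
```

```text
(no output)
```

View pics/a1.png

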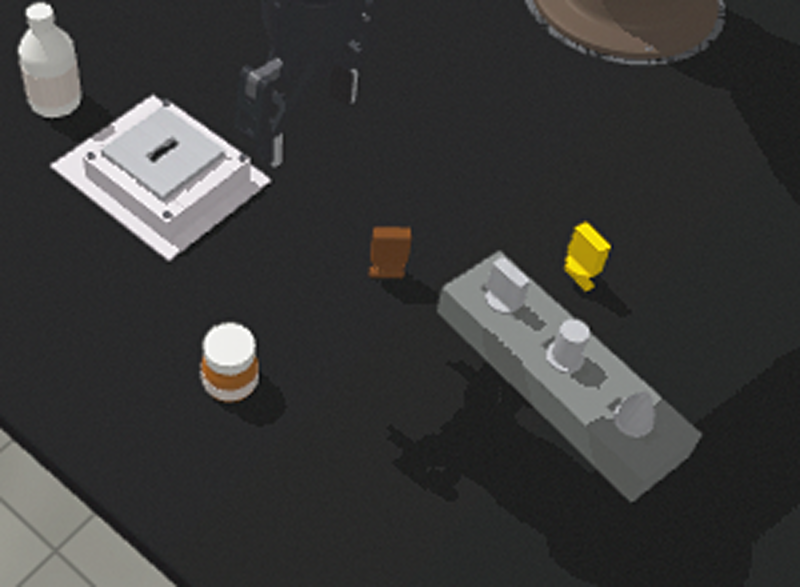

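View pics/b1.png

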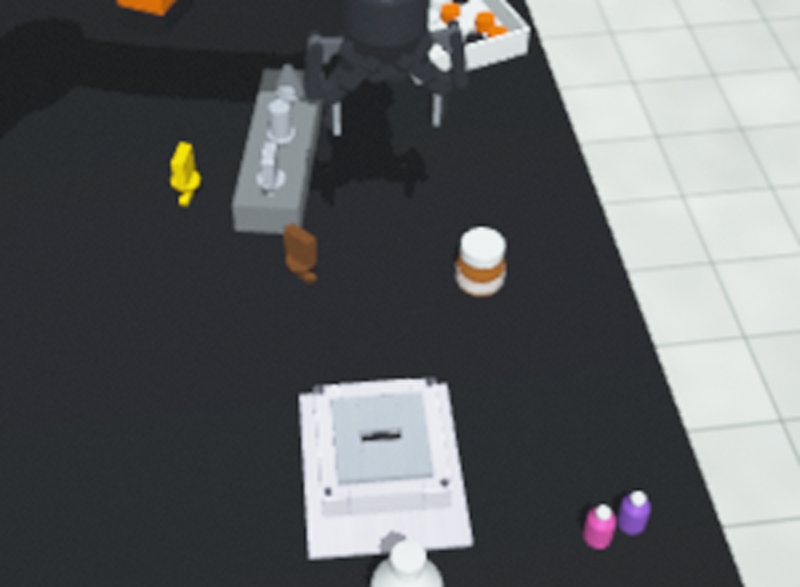

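```bash
python3 - <<'E'
from h import *
S=cam('scene');D=cam('side')
cs=lambda x,y:(160+x/2.667,110+y/2.667)
cd=lambda x,y:(130+x/2.667,90+y/2.667)
print('grip tri',tri([S,D],[(349,215),(232,149)]),onz(S,(349,215),.064),onz(D,(232,149),.064))
print('slot',onz(S,cs(163,150),.045),onz(D,cd(381,435),.045),tri([S,D],[cs(163,150),cd(381,435)]))
print('sockettop',onz(S,(217,166),.045),onz(D,(272,252),.045))
print('plate corners S',[onz(S,cs(*p),.045)[:2].round(4).tolist() for p in [(153,105),(104,146),(165,197),(225,148)]])
print('plate corners D',[onz(D,cd(*p),.045)[:2].round(4).tolist() for p in [(331,401),(425,393),(433,474),(337,484)]])
print('base corners D',[onz(D,cd(*p),.004)[:2].round(4).tolist() for p in [(299,395),(446,378),(472,545),(309,558)]])
print('rack S top',[onz(S,cs(*p),.04)[:2].round(4).tolist() for p in [(500,252),(440,290),(700,435)]])
print('rack D top',[onz(D,cd(*p),.04)[:2].round(4).tolist() for p in [(235,208),(303,212),(264,70)]])
print('slot ends D',[onz(D,cd(*p),.045)[:2].round(4).tolist() for p in [(361,436),(401,434)]])
E
```

```text
Traceback (most recent call last):
  File "h.py", line 13, in onz
    d=ray(c,p);return c['eye']+d*(z-c['eye'][2])/d[2]
                                                 ~^^^
IndexError: invalid index to scalar variable.
```

```bash
sed -i "s/c\['rotation'\]=np.array(c\['rotation'\]);return c/r=np.array(c['rotation']);c['rotation']=r if r.ndim==2 else (R.from_rotvec(r) if r.size==3 else R.from_quat(r)).as_matrix();return c/" h.py
cat > m.py <<'E'
from h import *
S=cam('scene');D=cam('side')
cs=lambda x,y:(160+x/2.667,110+y/2.667)
cd=lambda x,y:(130+x/2.667,90+y/2.667)
print('grip tri',tri([S,D],[(349,215),(232,149)]),onz(S,(349,215),.064),onz(D,(232,149),.064))
print('slot',onz(S,cs(163,150),.045),onz(D,cd(381,435),.045),tri([S,D],[cs(163,150),cd(381,435)]))
print('sockettop',onz(S,(217,166),.045),onz(D,(272,252),.045))
print('plate corners S',[onz(S,cs(*p),.045)[:2].round(4).tolist() for p in [(153,105),(104,146),(165,197),(225,148)]])
print('plate corners D',[onz(D,cd(*p),.045)[:2].round(4).tolist() for p in [(331,401),(425,393),(433,474),(337,484)]])
print('base corners D',[onz(D,cd(*p),.004)[:2].round(4).tolist() for p in [(299,395),(446,378),(472,545),(309,558)]])
print('rack S top',[onz(S,cs(*p),.04)[:2].round(4).tolist() for p in [(500,252),(440,290),(700,435)]])
print('rack D top',[onz(D,cd(*p),.04)[:2].round(4).tolist() for p in [(235,208),(303,212),(264,70)]])
print('slot ends D',[onz(D,cd(*p),.045)[:2].round(4).tolist() for p in [(361,436),(401,434)]])
E
python3 m.py
```

```text
grip tri [0.51896003 0.15841808 0.07392863] [0.51347386 0.1550474  0.064     ] [0.5177957 0.1711407 0.064    ]
slot [ 0.59356583 -0.21007566  0.045     ] [ 0.59270016 -0.21324285  0.045     ] [ 0.59260564 -0.21161929  0.04294046]
sockettop [ 0.60049663 -0.21925078  0.045     ] [ 0.59099593 -0.20961943  0.045     ]
plate corners S [[0.5533, -0.2646], [0.6304, -0.26], [0.6384, -0.1633], [0.5486, -0.1639]]
plate corners D [[0.5499, -0.1675], [0.6418, -0.1698], [0.6345, -0.2624], [0.5455, -0.2617]]
base corners D [[0.5203, -0.1256], [0.6722, -0.1236], [0.6633, -0.3167], [0.5135, -0.3107]]
rack S top [[0.4698, 0.1261], [0.5459, 0.1093], [0.5233, 0.3676]]
rack D top [[0.4705, 0.1184], [0.5462, 0.1018], [0.5197, 0.3654]]
slot ends D [[0.5738, -0.2119], [0.6116, -0.2146]]
```

Call:
carry_out(
  moves=[
    [-27,40,-5,0,0,-3,1],
    [-27,40,-5,0,0,-3,1],
    [-27,39,-5,0,0,-3,1],
    [-27,39,-6,0,0,-3,1],
    [0,0,0,0,0,0,1],
    [0,0,0,0,0,0,1],
  ],
)

```text
time: 1.85
tcp_pos: [0.5175, 0.1576, 0.2105]
ee_rot: [0.164, 1.564, -0.164]
force: [-0.4, -0.5, -0.3]
finger_gap: 0.0855
```

```bash
python3 - <<'E'
from h import *
c=cam('wrist');S=cam('scene')
print(c['eye'],c['rotation'].round(2).tolist())
im=c['pixels'];cv2.imwrite('pics/w1.png',im)
for r in mark_of('anvil_grip','wrist')[:3]: print(r['centre'],r['score'],onz(c,r['centre'],.064))
for p in [(587,250),(580,280),(390,252),(388,275)]: print(onz(S,(160+p[0]/2.667,110+p[1]/2.667),.02))
E
```

```text
[0.53359769 0.23697099 0.35347883] [[0.98, 0.2, 0.07], [-0.21, 0.93, 0.31], [0.0, -0.32, 0.95]]
[142.0, 162.0] 0.96 [0.41983699 0.19061015 0.064     ]
[248.0, 175.5] 0.88 [0.51261509 0.15769641 0.064     ]
[0.39469907 0.18304103 0.02      ]
[0.43165105 0.19751837 0.02      ]
[0.5270795  0.03799067 0.02      ]
[0.55120106 0.05388607 0.02      ]
```

View pics/w1.png

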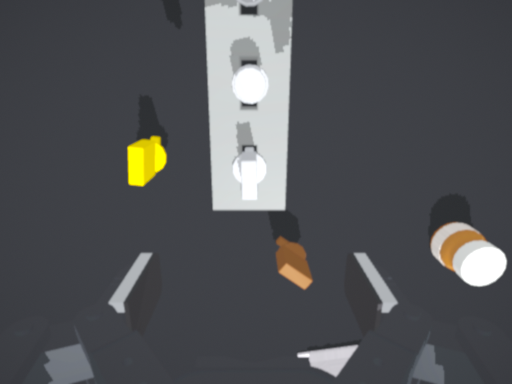

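Call:
carry_out(
  moves=[
    [-4,0,-45,0,0,0,1],
    [0,0,-45,0,0,0,1],
    [0,0,-35,0,0,0,1],
    [0,0,-13,0,0,0,1],
    [0,0,0,0,0,0,0.4],
    [0,0,0,0,0,0,0.3],
    [0,0,0,0,0,0,0],
    [0,0,0,0,0,0,0],
    [0,0,0,0,0,0,0],
    [0,0,0,0,0,0,0],
  ],
)

```text
time: 3.25
tcp_pos: [0.5137, 0.1581, 0.0732]
ee_rot: [0.165, 1.563, -0.164]
force: [-0.3, -0.5, 5.9]
finger_gap: 0.0124
```

Call:
carry_out(
  moves=[
    [0,0,10,0,0,0,0],
    [0,0,20,0,0,0,0],
    [0,0,50,0,0,0,0],
    [0,0,40,0,0,0,0],
    [0,0,0,0,0,0,0],
    [0,0,0,0,0,0,0],
  ],
)

```text
time: 4.0
tcp_pos: [0.5123, 0.1578, 0.1917]
ee_rot: [0.164, 1.565, -0.165]
force: [0.3, 0.5, -3.3]
finger_gap: 0.0123
```

```bash
python3 - <<'E'
from h import *
s=get_state();print(s['tcp_pos'],s['force'],s['torque'],s['finger_gap'])
c=cam('wrist');S=cam('scene');D=cam('side')
T=s['tcp_pos']
def crop(k,h=60,sc=5):
    p=proj(k,T);x,y=int(p[0]),int(p[1]);return cv2.resize(k['pixels'][max(0,y-h):y+h,max(0,x-h):x+h],(400,400),interpolation=cv2.INTER_CUBIC)
a=crop(S);b=crop(D)
cv2.imwrite('pics/l.png',np.hstack([a,b]))
for n,k in [('wrist',c),('scene',S),('side',D)]:
  for m in ['anvil_grip','anvil_foot']: print(n,m,[(np.round(r['centre']).tolist(),round(r['score'],2)) for r in mark_of(m,n)[:4]],proj(k,T-[0,0,.008 if 'grip' in m else .055]))
E
```

```text
[0.51231511 0.15775309 0.19171467] [ 0.2611587   0.5341066  -3.28185013] [0.00280382 0.0418256  0.00112487] 0.012256365541017137
wrist anvil_grip [([302.0, 273.0], 0.79), ([252.0, 244.0], 0.71), ([143.0, 167.0], 0.71)] [253.71018008 245.71689198]
wrist anvil_foot [([156.0, 156.0], 0.98), ([297.0, 252.0], 0.66), ([254.0, 211.0], 0.62)] [253.53582138 211.7348143 ]
scene anvil_grip [([379.0, 202.0], 0.79), ([359.0, 184.0], 0.66), ([306.0, 203.0], 0.6), ([217.0, 163.0], 0.35)] [359.23849425 183.56288495]
scene anvil_foot [([354.0, 196.0], 0.82), ([374.0, 214.0], 0.61)] [355.48676976 196.71057477]
side anvil_grip [([228.0, 121.0], 0.71), ([240.0, 185.0], 0.49), ([195.0, 153.0], 0.45)] [227.59130359 120.74558192]
side anvil_foot [([198.0, 162.0], 0.67), ([246.0, 195.0], 0.59), ([228.0, 131.0], 0.42)] [228.7855166  133.56105967]
```

View pics/l.png

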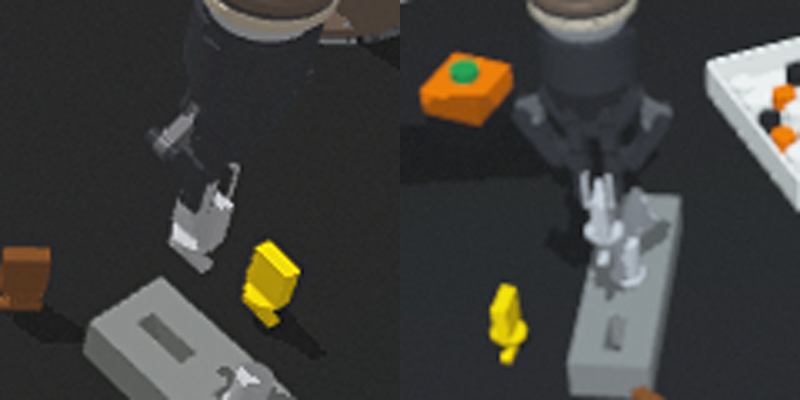

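Call:
carry_out(
  moves=[
    [10,-46,3,0,0,-10,0],
    [10,-46,3,0,0,-10,0],
    [10,-46,0,0,0,-10,0],
    [10,-46,0,0,0,-10,0],
    [10,-46,0,0,0,-10,0],
    [10,-46,0,0,0,-10,0],
    [10,-46,0,0,0,-10,0],
    [10,-47,0,0,0,-10,0],
    [0,0,0,0,0,0,0],
    [0,0,0,0,0,0,0],
    [0,0,0,0,0,0,0],
  ],
)

```text
time: 5.82
tcp_pos: [0.5931, -0.2093, 0.198]
ee_rot: [1.233, 1.195, -1.233]
force: [-0.7, 0.3, -2.8]
finger_gap: 0.012
```

```bash
python3 - <<'E'
from h import *
s=get_state();print(s['tcp_pos'],s['force'],s['torque'],s['finger_gap'])
c=cam('wrist');T=s['tcp_pos']
cv2.imwrite('pics/w2.png',c['pixels']);print(c['eye'],c['rotation'].round(2).tolist(),c['fx'],c['cx'],c['cy'])
for m in ['anvil_grip','anvil_foot','socket_top','socket_pad']: print(m,[(np.round(r['centre']).tolist(),round(r['score'],2)) for r in mark_of(m,'wrist')[:4]])
print(proj(c,T-[0,0,.009]),proj(c,T-[0,0,.056]), proj(c,[.593,-.2115,.045]))
E
```

```text
[ 0.59314883 -0.20927653  0.19803124] [-0.66156439  0.34836214 -2.81422908] [ 0.0040767  -0.02260141  0.02147769] 0.012005254486333532
[ 0.67424375 -0.2127526   0.34102802] [[-0.03, 0.95, 0.32], [-1.0, -0.03, -0.01], [-0.0, -0.32, 0.95]] 321.637238883097 252.62428515079898 190.89684075479929
anvil_grip [([6.0, 234.0], 0.93), ([252.0, 246.0], 0.88)]
anvil_foot [([256.0, 211.0], 0.98), ([32.0, 218.0], 0.83)]
socket_top [([263.0, 177.0], 0.72)]
socket_pad [([264.0, 170.0], 0.62)]
[251.36453053 244.99128866] [251.7158402  211.32567686] [254.45518424 172.86828192]
```

View pics/w2.png

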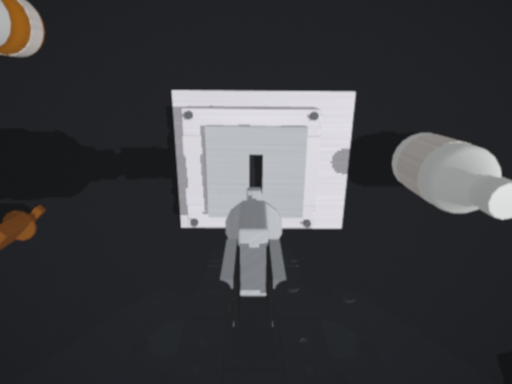

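```bash
python3 - <<'E'
from h import *
im=cv2.imread('pics/w2.png',0)
print(im[150:200:2,244:272:2])
c=cam('wrist');T=get_state()['tcp_pos']
for X in ([.5931+.01925,-.2115,.045],[.5931,-.2115,.045]): print(proj(c,X))
for dz in (.056,.048): print(proj(c,T+[.017,0,-dz]))
print(onz(c,(256.5,155),.045))
E
```

```text
[[187 187 187 187 187 186 187 187 187 187 187 187 187 187]
 [188 188 188 188 188 188 187 188 188 187 187 188 188 187]
 [188 188 182 149 146 146 149 148 149 161 188 189 189 189]
 [188 188 177  69  47  39  39  41  41 110 187 189 189 189]
 [189 189 177  66  43  35  30  30  28 110 188 190 190 190]
 [188 188 176  66  43  33  29  30  31 115 188 190 190 190]
 [186 186 174  65  43  35  28  29  31 119 187 188 188 188]
 [187 187 175  65  44  33  29  31  30 121 188 190 190 190]
 [188 188 176  63  43  34  29  29  31 119 187 189 188 189]
 [188 188 176  63  43  39  30  29  31 120 188 189 189 189]
 [187 187 175  62  44  42  30  28  31 120 187 188 189 188]
 [187 187 176  62  44  42  31  29  31 120 187 189 189 188]
 [187 187 176  63  44  41  31  29  32 120 186 188 188 188]
 [187 187 175  62  44  41  30  29  30 125 187 189 189 188]
 [186 186 174  62  44  42  30  30  31 131 187 188 188 187]
 [190 190 178  63  43  41  30  30  32 139 189 190 191 190]
 [187 187 176  62  42  40  29  28  33 138 186 187 187 188]
 [186 186 174  62  42  41  29  27  32 138 186 187 187 187]
 [189 188 173  75  62  61  55  54  48 140 188 189 189 189]
 [188 180 134 116 115 116 116 115 107 146 188 189 189 189]
 [187 172 150 149 151 153 152 154 147 159 187 188 188 188]
 [187 172 175 178 181 184 184 185 180 169 188 189 189 189]
 [188 171 172 176 182 187 187 188 189 184 186 186 187 186]
 [189 172 137 133 173 187 187 188 190 188 188 188 187 187]
 [188 171 131 125 150 160 178 188 190 188 188 188 188 188]]
[252.50283047 152.85844783]
[253.19047499 172.74001927]
[250.99444616 187.10395463]
[250.9271811  191.01752965]
[ 0.61018898 -0.21517343  0.045     ]
```

Call:
carry_out(
  moves=[
    [-2,-2.5,-30,0,0,0,0],
    [0,0,-35,0,0,0,0],
    [0,0,-20,0,0,0,0],
    [0,0,-6,0,0,0,0],
    [0,0,0,0,0,0,0],
    [0,0,0,0,0,0,0],
  ],
)

```text
time: 6.88
tcp_pos: [0.5917, -0.2138, 0.1084]
ee_rot: [1.235, 1.191, -1.234]
force: [0.6, -0.5, -3.0]
finger_gap: 0.0121
```

```bash
python3 - <<'E'
from h import *
s=get_state();print(s['tcp_pos'],s['ee_rot'],s['force'])
c=cam('wrist');D=cam('side');S=cam('scene')
a=cv2.resize(c['pixels'][130:290,170:340],(425,400),interpolation=cv2.INTER_CUBIC)
p=proj(S,[.593,-.21,.06]).astype(int);b=cv2.resize(S['pixels'][p[1]-40:p[1]+40,p[0]-37:p[0]+38],(375,400),interpolation=cv2.INTER_CUBIC)
cv2.imwrite('pics/w3.png',np.hstack([a,b]))
E
```

```text
[ 0.59172695 -0.21378835  0.10835835] [ 1.23534645  1.19082402 -1.23373283] [ 0.57156411 -0.48084189 -2.98437725]
```

View pics/w3.png

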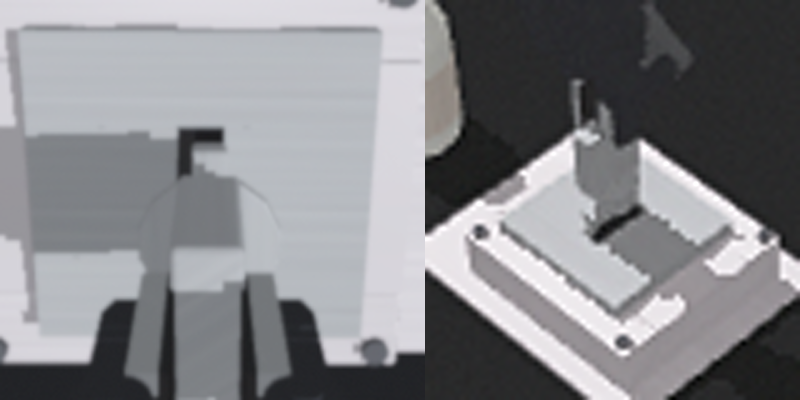

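Call:
carry_out(
  moves=[
    [0,2,0,0,0,0,0],
    [0,0,-4,0,0,0,0],
    [0,0,-3,0,0,0,0],
    [0,0,-2,0,0,0,0],
    [0,0,0,0,0,0,0],
  ],
)

```text
time: 7.65
tcp_pos: [0.5908, -0.2115, 0.0979]
ee_rot: [1.235, 1.193, -1.235]
force: [-0.2, -0.3, -2.1]
finger_gap: 0.012
```

Call:
carry_out(
  moves=[
    [0,0,-2,0,0,0,0],
    [0,0,-2,0,0,0,0],
    [0,0,-2,0,0,0,0],
    [0,0,0,0,0,0,0],
  ],
)

```text
time: 8.15
tcp_pos: [0.5909, -0.2115, 0.092]
ee_rot: [1.235, 1.193, -1.235]
force: [0.0, 0.4, -1.9]
finger_gap: 0.0122
```

In the slot; on to the pad.

Call:
carry_out(
  moves=[
    [0,0,-2,0,0,0,0],
    [0,0,-1.5,0,0,0,0],
    [0,0,-1,0,0,0,0],
    [0,0,0,0,0,0,0],
  ],
)

```text
time: 8.65
tcp_pos: [0.5913, -0.2117, 0.0884]
ee_rot: [1.235, 1.192, -1.234]
force: [-1.8, 0.4, 5.6]
finger_gap: 0.0119
```

Call:
carry_out(
  moves=[
    [0,0,-2,0,0,0,0],
    [0,0,-2,0,0,0,0],
    [0,0,-2,0,0,0,0],
    [0,0,-2,0,0,0,0],
    [0,0,0,0,0,0,0],
    [0,0,0,0,0,0,0],
  ],
)

```text
time: 9.4
tcp_pos: [0.5914, -0.2118, 0.081]
ee_rot: [1.235, 1.191, -1.234]
force: [-3.0, 1.1, 10.0]
finger_gap: 0.0122
```

Call:
carry_out(
  moves=[
    [0,0,-0.5,0,0,5,0],
    [0,0,0,0,0,8,0],
    [0,0,0,0,0,8,0],
    [0,0,0,0,0,0,0],
  ],
)

```text
time: 9.9
tcp_pos: [0.5927, -0.2123, 0.0812]
ee_rot: [0.961, 1.345, -0.958]
force: [-0.4, 1.0, 9.3]
finger_gap: 0.0122
```

```bash
python3 - <<'E'
from h import *
s=get_state();z=R.from_rotvec(s['ee_rot']).as_matrix();print(np.degrees(np.arctan2(z[1,2],z[0,2])),z[:,0],s['force'],s['torque'],s['joint_pos'])
E
```

```text
-70.90082063846555 [ 4.29466136e-03 -9.35575540e-04 -9.99990340e-01] [-0.35252691  0.9923066   9.30402843] [0.00212174 0.06676988 0.03734994] [ 0.11011454  0.57788808  0.22101935  1.73980058 -0.16240092  0.83729383
 -0.8325821 ]
```

Call:
carry_out(
  moves=[
    [0,0,0,0,0,10,0],
    [0,0,0,0,0,10,0],
    [0,0,0,0,0,10,0],
    [0,0,0,0,0,10,0],
    [0,0,0,0,0,10,0],
    [0,0,0,0,0,10,0],
    [0,0,0,0,0,9,0],
    [0,0,0,0,0,0,0],
    [0,0,0,0,0,0,0],
  ],
)

```text
time: 11.02
tcp_pos: [0.593, -0.2122, 0.0812]
ee_rot: [0.027, 1.566, -0.028]
force: [-0.6, -0.1, 9.3]
finger_gap: 0.0122
```

```bash
python3 - <<'E'
from h import *
s=get_state();z=R.from_rotvec(s['ee_rot']).as_matrix();print(np.degrees(np.arctan2(z[1,2],z[0,2])),s['tcp_pos'],s['force'],s['torque'],s['finger_gap'])
E
```

```text
-2.01038707965442 [ 0.59300964 -0.21218426  0.08124204] [-0.64780516 -0.08841106  9.34051586] [ 0.07279895 -0.01138979  0.08856842] 0.012232328386361405
```

Call:
carry_out(
  moves=[
    [0,0,1.5,0,0,0,0],
    [0,0,1.5,0,0,0,0],
    [0,0,1,0,0,0,0],
    [0,0,1,0,0,0,0],
    [0,0,0,0,0,0,0],
    [0,0,0,0,0,0,0],
  ],
)

```text
time: 11.78
tcp_pos: [0.5929, -0.2121, 0.0859]
ee_rot: [0.027, 1.566, -0.028]
force: [0.7, -0.2, 7.8]
finger_gap: 0.012
```

Call:
carry_out(
  moves=[
    [0,0,1,0,0,0,0],
    [0,0,0.5,0,0,0,0],
    [0,0,0.5,0,0,0,0],
    [0,0,0,0,0,0,0],
    [0,0,0,0,0,0,0],
  ],
)

```text
time: 12.4
tcp_pos: [0.5928, -0.2121, 0.0877]
ee_rot: [0.027, 1.566, -0.028]
force: [1.6, -0.4, 6.3]
finger_gap: 0.0122
```

Call:
carry_out(
  moves=[
    [0,0,0.5,0,0,0,0],
    [0,0,0,0,0,0,0],
    [0,0,0.5,0,0,0,0],
    [0,0,0,0,0,0,0],
  ],
)

```text
time: 12.9
tcp_pos: [0.5925, -0.212, 0.0881]
ee_rot: [0.027, 1.567, -0.028]
force: [2.6, -1.3, 6.1]
finger_gap: 0.0123
```

Call:
carry_out(
  moves=[
    [0,0,0.5,0,0,0,0],
    [0,0,0.5,0,0,0,0],
    [0,0,0,0,0,0,0],
    [0,0,0,0,0,0,0],
  ],
)

```text
time: 13.4
tcp_pos: [0.5921, -0.2119, 0.0882]
ee_rot: [0.027, 1.568, -0.028]
force: [5.9, -2.8, 0.4]
finger_gap: 0.012
```

Call:
carry_out(
  moves=[
    [0.8,-0.3,-0.5,0,0,0,0],
    [0,0,0,0,0,0,0],
    [0,0,0,0,0,0,0.3],
    [0,0,0,0,0,0,0.5],
    [0,0,0,0,0,0,0.7],
    [0,0,0,0,0,0,0.7],
    [0,0,0,0,0,0,0.7],
    [0,0,10,0,0,0,0.7],
    [0,0,50,0,0,0,0.7],
    [0,0,50,0,0,0,0.7],
    [0,0,40,0,0,0,0.7],
    [0,0,0,0,0,0,0.7],
  ],
)

```text
time: 14.9
tcp_pos: [0.5937, -0.2124, 0.2426]
ee_rot: [0.026, 1.563, -0.029]
force: [-0.7, 0.6, -0.6]
finger_gap: 0.0597
```

```bash
python3 - <<'E'
from h import *
s=get_state();print(s['tcp_pos'],s['force'],s['finger_gap'])
c=cam('wrist');D=cam('side');S=cam('scene')
for z in (.079,.075): print(z,[proj(k,[.5925,-.212,z]).round(1) for k in (c,S,D)])
for n in ('wrist','scene','side'):
  for m in ['anvil_grip','anvil_foot']: print(n,m,[(np.round(r['centre'],1).tolist(),round(r['score'],2)) for r in mark_of(m,n)[:4]])
def cr(k,h,w):
    p=proj(k,[.593,-.21,.06]).astype(int);return cv2.resize(k['pixels'][p[1]-h:p[1]+h,p[0]-h:p[0]+h],(w,w),interpolation=cv2.INTER_CUBIC)
cv2.imwrite('pics/f.png',np.hstack([cr(c,100,400)[:,:],cr(S,45,400)]))
cv2.imwrite('pics/f2.png',cr(D,45,400))
E
```

```text
[ 0.59371478 -0.21236432  0.24259318] [-0.68831741  0.59615217 -0.60330772] 0.059719637244606445
0.079 [array([250.8, 169.4]), array([220.2, 157.1]), array([272.7, 244.8])]
0.075 [array([250.8, 168.4]), array([220.2, 158.1]), array([272.7, 245.7])]
wrist anvil_grip [([251.3, 169.1], 0.74)]
wrist anvil_foot [([250.5, 157.8], 0.66)]
scene anvil_grip [([302.8, 199.9], 0.68), ([220.3, 156.5], 0.51)]
scene anvil_foot [([302.5, 212.6], 0.68), ([375.0, 211.6], 0.62)]
side anvil_grip [([199.0, 150.9], 0.72), ([273.0, 245.5], 0.54), ([244.2, 184.2], 0.41), ([281.5, 325.4], 0.39)]
side anvil_foot [([276.0, 256.6], 0.71), ([199.3, 161.9], 0.47), ([243.7, 195.2], 0.44)]
```

View pics/f.png

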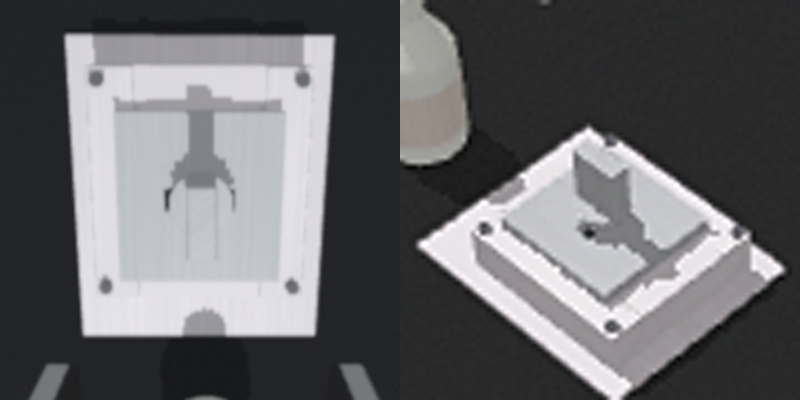

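View pics/f2.png

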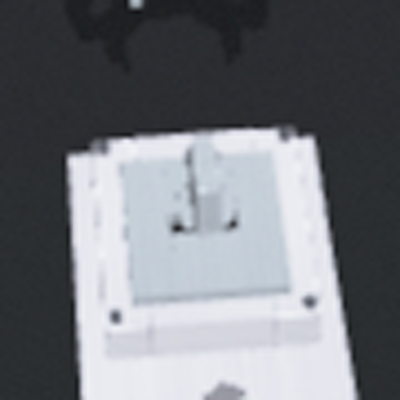

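```bash
python3 -c "
from h import *
S=cam('scene');D=cam('side');print(tri([S,D],[(220.3,156.5),(273,245.5)]))
print(hand_in())"
```

```text
[ 0.59188217 -0.21355649  0.0790828 ]
the job is handed in; nothing more can be done
None
```

I took the steel anvil out of the end hole of the rack and locked it in the press bed block. I handed the job in at about 15.5 s of the 64 s allowed.

- **Insertion:** The foot went through the slot without touching the plate, after one 2 mm sideways correction from a close wrist picture. I pressed the pad to about 12 N and made the quarter turn with almost no resistance. The highest wrist reading I saw was 10 N.
- **Locking:** The anvil then rose about 7 mm, past the height where a turned but unlocked foot would stop. There the upward force fell to about zero as the foot met the groove roof.
- **Last checks after release:** The pictures show the anvil upright with its blade across the slot and the gripper clear of it. The scene and side views together put the grip point at a height of 79.1 mm, against 79 mm expected when locked.
- **Checks that disagreed:** Taken singly, the two outer cameras put the height at about 81 mm (scene) and 76 mm (side). There were small side forces of up to 6 N near the end of the lift, which I relaxed before letting go.
- **Other objects:** I commanded no contact with the other tools, the look-alikes or the bottles, and saw none disturbed. I did not measure their positions again at the end.

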